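Tip the drained tray over and push it back against the guard bar

ROBOT

A 6-joint arm with a two-finger parallel gripper is mounted at the origin on the work surface. World frame = base frame: x ahead of the robot, y to its left, z up, the work surface at z = 0. Lengths are in mm, angles in rad, forces in N, time in s.
With the tool pointing down it reaches from about 350 to 975 mm from the base axis. Payload 7.1 kg.
Tool frame: the origin (TCP) lies on the centre line of the jaws, within the pads' length; the fingertips stand 19 mm ahead of it and the grasp point (between the pads) is the TCP (r.nose_length is the distance from the TCP to the fingertips, in mm); z points along the fingers, y is the line along which they close (so a half turn about z gives the same grasp; the last joint's range is limited). The gripper opens to 88 mm and grips with 3 to 60 N. Pads are 20 mm wide; open, the fingers measure 115 mm over their backs; the gripper's body (75 mm by 178 mm) begins 61 mm behind the grasp point.
Start: joints at [-1.361, 0.423, 1.63, -0, 1.089, -0.019], TCP at [141.775, -608.691, 241.675] pointing down, gripper open.
Joint ranges: [-3, 3], [-0.9, 2.11], [0.09, 2.58], [-1.31, 4.45], [0.11, 2.69], [-2.54, 2.54]. Speed limits (rad/s): [2.39, 2.39, 3.01, 3.14, 3.14, 3.14].

INTERFACE

Orientations are given as a unit quaternion [x, y, z, w].
In Python, from plant import r gives the robot as it stands. The module is installed in compiled form; this text tells all that it offers.
- The arm moves only by the tool carry_out, never from a script. Its argument "motion" is a list that holds one entry, the list of rows, each a list of 5 numbers: the shift along the tool's x, y, z as a fraction of full scale, then the turn about the tool's z as a fraction of full scale, then the closure, from 0 (fully open) to 1 (shut). A call has 1 to 12 rows; each row shifts and turns the commanded pose from where the row before left it, along the tool's axes as they then stand; what a row does not reach is not made up. Full scale, the value 1, is 0.05 m for a shift and 5 degrees for a turn. A row lasts 1/8 s, in which the tool goes at most 62.5 mm and 10.7 degrees, less where a joint would pass 70% of its speed; a pose out of reach is approached as far as the arm can. A call with a number of a shift or a turn outside -1 to 1 is refused whole. A call with a gripper value outside its range is refused whole. The fingers move at their own pace and stop on an object; "grip_force" is the grip in N (left out, the last holds). Time passes only in rows, so rows that do not move let the fingers close. It gives the time, the measured TCP pose, the force, the opening and the grip force at its end, in the units of the state.
- r.get_obs(): the state, without advancing time (a new reading comes with each control period).
- r.capture(name): name is "scene" or "top" or "wrist"; returns a dict with "frame" (480x640x3 uint8, red, green, blue), "fx", "fy", "cx", "cy" (pixels), "eye" and "orientation" of the camera in the world; the wrist camera has in their place "T_tool_cam" (4x4, takes a point from camera to tool coordinates, whose origin is the TCP and whose axes are the flange's). Camera axes: x right, y down, z forward; pixel columns grow to the right and rows downward; lengths in mm; the calibration is good to about 2 mm. A picture is of the moment at which its call begins: read the wrist's pose just before it. There is no depth.
- r.sign_off(): hands the job in; it is judged then, once.
The state is a dict: "t": time; "q": joint angles; "joint_vel": joint speeds; "tau": joint torques, N m; "tcp_pos": TCP position; "ee_rot": TCP orientation; "force": force on the tool from outside, world axes, zero at the start; "torque": the same for the moment, N m; "width": finger opening in mm; "grip_force": force on a finger pad.
Only numpy, scipy, OpenCV 4.12 (cv2) and the standard library are available. Lean on these libraries where they do the work, as an engineer would, in place of code of your own. Each camera call takes 0.05 s, during which the arm holds its last target. There are 200 camera calls.

TASK

The grey plastic tray has been stood on its long side to drain, with its open side facing the robot. Push its top edge so that it tips over away from the robot and lies flat on its base, open side up; then push it across the table until its whole far long side is flush against the guard bar. Only push the tray, never pick it up or carry it, and leave all the other things on the table where they are.

Things in the scene. Friction and masses are not known exactly. Their poses are not given: they have to be found in the camera images.
- tray: Open tray, plain grey plastic, about 160 g: 160 mm long (its y), 110 mm wide (x), 50 mm deep (z), walls and base 4 mm. Origin: centre of the base's underside; z points out of the open side. At the start it stands loose on its -x long side: x up, origin 55 mm above the table, z level and towards the robot within 0.45 rad. (Two like it, in the wire stand at the left, are not meant.)
- top_rim (a point): Middle of the standing tray's top edge on the open side, at (+55, 0, +50) mm in the tray's frame: at the start 110 mm above the table and 50 mm nearer the robot than the base. The tray balances loosely: pushed about 30 mm away from the robot here (leaning some 16 degrees) it falls over on its base by itself.
- far_left (a point): Lower corner of the tray at (+55, +80, 0) mm in the tray's frame: one end of the long side that goes against the bar.
- far_right (a point): Lower corner of the tray at (+55, -80, 0) mm in the tray's frame: the other end of that long side.
- bar: Straight dark metal guard bar fixed to the table across its far side: 860 mm long (its y), 20 mm thick (its x), 30 mm high. Origin: centre of its underside; x points away from the robot, near face at x = -10 mm. It may be turned by up to 0.06 rad. The tray may lie anywhere along it.
- bowl: White ceramic bowl, 120 mm across, 55 mm high, standing to one side of the tray; origin at the centre of its underside. To be left alone.
- pitcher: Small glass pitcher with a handle, 84 mm across, 140 mm high, standing to one side of the tray, its handle (about 35 mm, at its +y) turned roughly towards the robot; origin at the centre of its underside. To be left alone.
- tong: Green plastic tong lying flat, about 190 mm long (its x), 60 mm wide, 9 mm high, near the front left of the table; origin on its underside. To be left alone.
- lid: Round bamboo lid lying flat, 140 mm across, 12 mm thick with a 24 mm knob, 30 mm high in all, on the left of the table; origin at the centre of its underside. To be left alone.
- pot: Terracotta pot with a herb, 92 mm across, about 130 mm high, on the right of the table; origin at the centre of its underside. To be left alone.
- cup: Ceramic cup without a handle, 72 mm across, 80 mm high, on the right of the table; origin at the centre of its underside. To be left alone.
Mind the look-alikes: they are no part of the job. Leave any purple or red look-alike of the tray alone.

How it is judged (in metres and radians):
On the way, in this order (a step that is already met when the one before it is completed fails the run):
1. the tray has been tipped over and lies flat on its base, open side up (angle between tray's own z axis and vertical below 0.06 rad and height (world z) of tray below 0.008 m), for 0.2 s.
2. the lying tray has been pushed flush against the guard bar (all of step 1 and x of each of far_left, far_right in the frame of bar above -0.017 m), for 0.2 s.
At the end, for the whole second after the job is handed in: The tray lies flat on its base on the table, open side up (within 0.06 rad, underside less than 8 mm up), at rest, with both ends of its +x long side within 7 mm of the guard bar's near face and not above the bar (all of step 2 and x of each of far_left, far_right in the frame of bar below -0.005 m and linear speed of tray below 0.02 m/s); the robot touches nothing.
It fails at once if the tray is lifted or carried: its origin rises above 80 mm, or above 20 mm while it is level (height (world z) of tray above 0.08 m or (angle between tray's own z axis and vertical below 0.2 rad and height (world z) of tray above 0.02 m)).
It fails at once if the bowl, pitcher or tong is moved more than 20 mm or tipped ((distance of bowl from where it was at the start of the episode above 0.02 m or angle between bowl's own z axis and vertical above 0.3 rad) or (distance of pitcher from where it was at the start of the episode above 0.02 m or angle between pitcher's own z axis and vertical above 0.3 rad) or (distance of tong from where it was at the start of the episode above 0.02 m or angle between tong's own z axis and vertical above 0.3 rad)).
It fails at once if the lid, pot or cup is moved more than 20 mm or tipped ((distance of lid from where it was at the start of the episode above 0.02 m or angle between lid's own z axis and vertical above 0.3 rad) or (distance of pot from where it was at the start of the episode above 0.02 m or angle between pot's own z axis and vertical above 0.3 rad) or (distance of cup from where it was at the start of the episode above 0.02 m or angle between cup's own z axis and vertical above 0.3 rad)).
It also fails if it takes over 45 s, if anything falls off the work surface, if the arm or the gripper's body presses on something with over 40 N, if the wrist force passes 120 N, or if a joint passes its speed limit or range.

## Working session

There is one attempt and no reset: what is moved stays moved. The work goes in short steps, Python scripts to look and compute and a tool call to move; the robot and the scene stay as the last step left them, time stands still between calls to the robot, and variables do not carry over. Pictures are saved under pics/ and viewed, at most 10 in all, crops included, and the job is handed in when it is done.

Besides the shell and the picture viewer there is one more tool, called after ">>>" as name(argument=value, ...), one argument or row to a line, values as JSON. carry_out: Moves the arm, as the interface text tells. Shift numbers are shares of 0.05 m and turn numbers shares of 5 degrees, none past 1 either way. Its arguments: {"type":"object","properties":{"motion":{"type":"array"},"grip_force":{"type":"number"}},"required":["motion"]}

```bash
mkdir -p pics; cat > h.py <<'E'
import numpy as np, cv2
from scipy.spatial.transform import Rotation as R
from plant import r
def ray(c,u,v,z):
    d=R.from_quat(c["orientation"]).apply([(u-c["cx"])/c["fx"],(v-c["cy"])/c["fy"],1]) 
    e=np.array(c["eye"]); return (e+d*(z-e[2])/d[2]).round(1)
def save(n,f):
    cv2.imwrite(f"pics/{f}.png",cv2.cvtColor(n,cv2.COLOR_RGB2BGR))
E
python3 - <<'E'
from h import *
import pickle
d={}
for n in("top","scene"):
    c=r.capture(n);d[n]=c;save(c["frame"],n+"0");print({k:v for k,v in c.items() if k!="frame"})
pickle.dump(d,open("c.pkl","wb"))
print(r.get_obs())
E
```

```text
{'fx': 522.7803560126029, 'fy': 522.7803560126029, 'cx': 319.8070981557363, 'cy': 246.1994358722167, 'eye': array([ 237.99246464,   28.9665889 , 1647.30180448]), 'orientation': array([-0.70393442,  0.70526333, -0.06482614,  0.05364261])}
{'fx': 480.2414563693079, 'fy': 480.2414563693079, 'cx': 323.36342564867346, 'cy': 238.26376401023535, 'eye': array([1157.34409757, -653.1191103 ,  926.8974924 ]), 'orientation': array([ 0.83785595,  0.36112096, -0.15095545, -0.38052794])}
{'t': 0.1, 'q': array([-1.36096982e+00,  4.23816421e-01,  1.63059409e+00,  4.22420981e-05,
        1.08864824e+00, -1.90115391e-02]), 'joint_vel': array([ 0.00029795, -0.00134505, -0.0037398 ,  0.00045292, -0.0002243 ,
        0.00073364]), 'tau': array([ 1.50857570e-03, -5.45611596e+01, -2.74325448e+01,  6.46621920e-02,
        1.87894364e-02, -1.98681153e-05]), 'tcp_pos': array([ 141.70605548, -608.22418597,  240.95461933]), 'ee_rot': array([ 9.93462134e-01,  1.14159757e-01, -5.12113076e-05, -7.31497347e-04]), 'force': array([ 0.77703443, -0.64904318, -0.51992869]), 'torque': array([ 0.02914091,  0.04406778, -0.0237422 ]), 'grip_force': 0.0, 'width': 87.91938570258199}
```

View pics/top0.png

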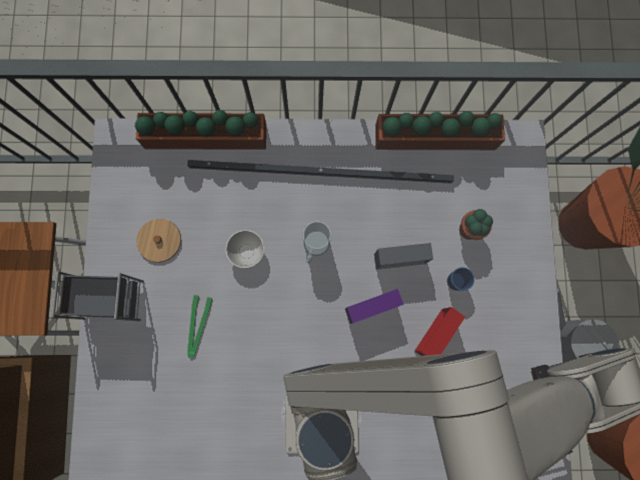

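View pics/scene0.png

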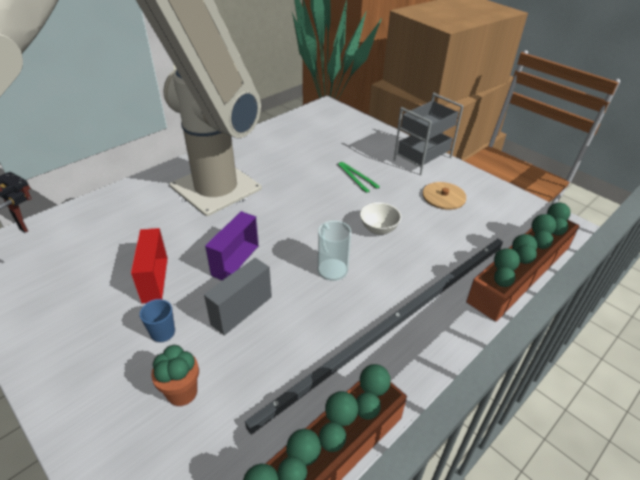

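The grey tray is at about (403,255) in the top view, standing. The purple one is in front of it at (375,306), the red one at (440,332), the cup at (460,279), the pitcher at (316,240) and the bar runs from (190,164) to (452,179).

```bash
python3 - <<'E'
from h import *
import pickle
c=pickle.load(open("c.pkl","rb"));f=c["top"]["frame"][215:335,335:495]
save(cv2.resize(f,None,fx=5,fy=5,interpolation=cv2.INTER_CUBIC),"crop1")
f=c["top"]["frame"][145:195,180:460]
a=cv2.resize(f[:,:140],None,fx=5,fy=5,interpolation=cv2.INTER_CUBIC);b=cv2.resize(f[:,140:],None,fx=5,fy=5,interpolation=cv2.INTER_CUBIC)
save(np.vstack([a,b]),"crop2")
E
```

```text
(no output)
```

View pics/crop1.png

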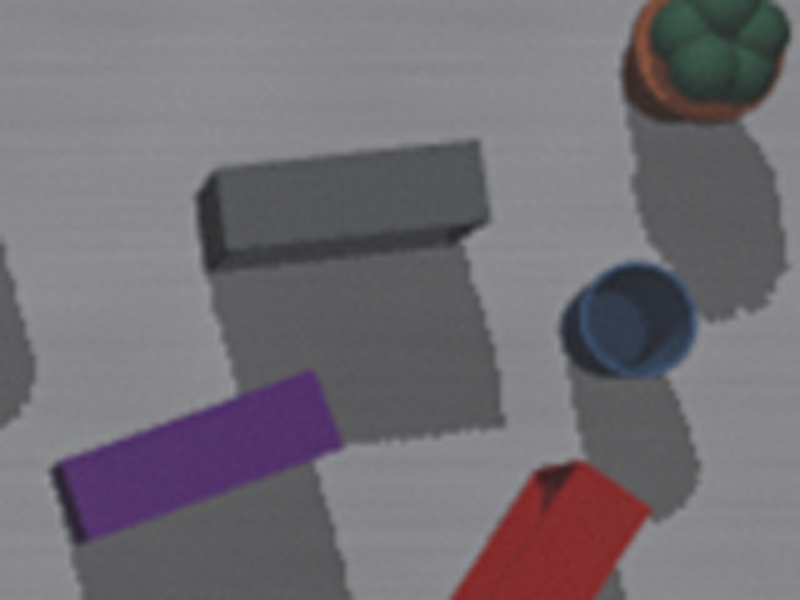

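View pics/crop2.png

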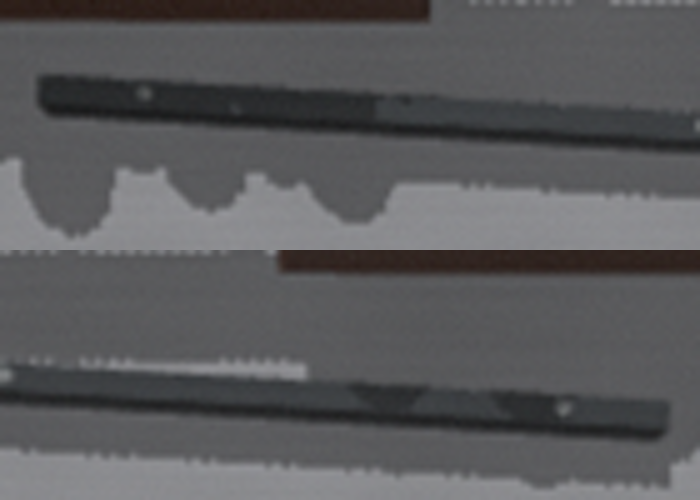

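The grey tray's top face (crop1) has corners (217,172), (479,140), (490,218) and (222,250), and its open side faces the robot. The bar's lower near edge (crop2) runs from (45,113) to (660,438).

```bash
python3 - <<'E'
from h import *
import pickle
c=pickle.load(open("c.pkl","rb"))["top"]
P=lambda u,v,z:ray(c,335+(u-2)/5,215+(v-2)/5,z)
for n,l,z in (("tray",[(217,172),(479,140),(490,218),(222,250)],110),("purple",[(60,463),(314,371),(342,445),(83,542)],110),("red",[(575,461),(650,510),(535,470)],110),("cup",[(580,320),(697,320),(637,262)],80),("pitch",[((303-335)*5,(228-215)*5),((330-335)*5,(228-215)*5),(-135,240)],140),("pot",[(635,60)],90)):
    print(n,[P(*p,z)[:2].tolist() for p in l])
B=lambda u,v,z:ray(c,180+(u-2)/5,145+(v-2)/5,z)[:2]
a,b=B(45,113,0),B(1360,188,0);print("bar z0",a,b,np.arctan2(*(a-b)),np.linalg.norm(a-b))
a,b=B(45,103,30),B(1367,178,30);print("bar z30",a,b)
print(R.from_quat(r.get_obs()["ee_rot"]).as_matrix().round(3))
E
```

```text
tray [[489.7, -169.6], [509.1, -327.3], [461.8, -332.1], [442.8, -171.5]]
purple [[317.1, -73.7], [370.8, -224.3], [327.3, -239.6], [271.3, -86.6]]
red [[317.6, -376.5], [288.9, -419.3], [312.4, -352.7]]
cup [[403.9, -391.2], [403.8, -462.3], [439.1, -427.6]]
pitch [[548.7, 55.1], [548.7, -24.4], [444.9, 40.3]]
pot [[562.2, -429.5]]
bar z0 [778.9 430.2] [ 729.4 -430.3] 0.05746136915339799 861.9225603266224
bar z30 [775.8 423.2] [ 727.1 -426.8]
[[ 0.974  0.227 -0.   ]
 [ 0.227 -0.974  0.001]
 [ 0.    -0.001 -1.   ]]
```

>>> carry_out(
  motion=[
    [[0,0,0,0.61,0],[0,0,0,0.61,0],[0.62,-0.63,0,0,0],[0.62,-0.63,0,0,0],[0.62,-0.63,0,0,0],[0.62,-0.63,0,0,0],[0.62,-0.63,0,0,0],[0.62,-0.63,0,0,0],[0.62,-0.63,0,0,0],[0.62,-0.63,0,0,0],[0.62,-0.63,0,0,0],[0.62,-0.63,0,0,0]],
  ],
)

```text
t: 1.6
tcp_pos: [411.6, -256.9, 241.5]
ee_rot: [0.998, 0.061, -0.0, -0.0]
force: [0.0, -0.4, -0.3]
width: 87.9
grip_force: 0.0
```

>>> carry_out(
  motion=[
    [[0,0,0.64,0,0],[0,0,0.64,0,0],[0,0,0.64,0,0],[0,0,0.64,0,0],[0,0,0,0,0]],
  ],
)

```text
t: 2.22
tcp_pos: [409.5, -257.2, 111.8]
ee_rot: [0.998, 0.061, -0.002, -0.002]
force: [1.0, -0.5, -1.2]
width: 87.7
grip_force: 0.0
```

```bash
python3 - <<'E'
from h import *
o=r.get_obs();print(o["tcp_pos"],o["force"])
c=r.capture("top");a=cv2.resize(c["frame"][215:335,335:495],None,fx=2.5,fy=2.5)
d=r.capture("scene");b=cv2.resize(d["frame"][180:330,110:310],None,fx=2,fy=2)
save(np.hstack([a,b]),"chk1")
E
```

```text
[ 409.46487081 -257.17870084  111.80353649] [ 1.02785387 -0.50776827 -1.24043857]
```

View pics/chk1.png

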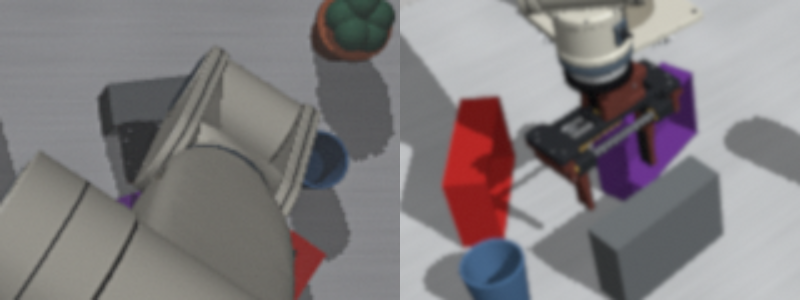

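The gripper is behind the grey tray's rim, with both fingers inside its length and clear of the purple tray.

>>> carry_out(
  motion=[
    [[0.3,0,0,0,0],[0.3,0,0,0,0],[0.2,0,0,0,0],[0.2,0,0,0,0],[0.15,0,0,0,0],[0.15,0,0,0,0],[0.1,0,0,0,0],[0.1,0,0,0,0]],
  ],
)

```text
t: 3.32
tcp_pos: [485.6, -249.0, 113.6]
ee_rot: [0.998, 0.061, -0.0, -0.0]
force: [-0.6, -0.8, -0.4]
width: 87.8
grip_force: 0.0
```

```bash
cat > look.py <<'E'
from h import *
import sys
o=r.get_obs();print(o["t"],o["tcp_pos"],o["force"])
c=r.capture("top");a=cv2.resize(c["frame"][145:295,335:495],(427,400),interpolation=cv2.INTER_CUBIC)
d=r.capture("scene");b=cv2.resize(d["frame"][210:410,150:335],(370,400))
save(np.hstack([a,b]),sys.argv[1])
E
python3 look.py chk2
```

```text
3.325 [ 485.59859911 -249.02520381  113.58424169] [-0.59387949 -0.75958627 -0.36895247]
```

View pics/chk2.png

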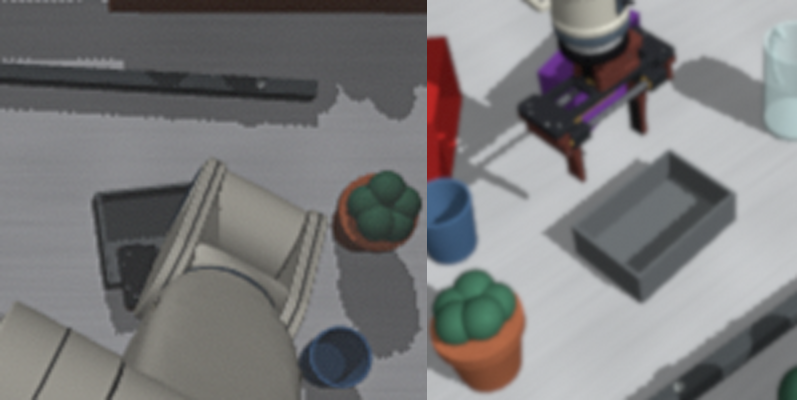

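The tray has tipped and lies flat with its open side up. In the scene part of the picture its rim corners are at (672,152), (736,192), (642,275) and (574,231).

```bash
python3 - <<'E'
from h import *
c=r.capture("scene")
for u,v in[(672,152),(736,192),(642,275),(574,231)]:print(ray(c,150+(u-427)/2,210+v/2,50))
print(ray(c,150+(642-427)/2,210+300/2,0))
E
```

```text
[ 503.8 -170.9   50. ]
[ 604.7 -156.2   50. ]
[ 622.  -310.2   50. ]
[ 522.3 -329.3   50. ]
[ 618.1 -311.5    0. ]
```

>>> carry_out(
  motion=[
    [[-0.5,0,0,0,0],[0,0,0.55,0,0],[0,0,0.55,0,0],[0,0,0.55,0,0],[0,0,0,0,0],[0.3,0,0,0,0],[0.2,0,0,0,0],[0.2,0,0,0,0],[0.2,0,0,0,0],[0.2,0,0,0,0],[0,0,0,0,0]],
  ],
)

```text
t: 4.85
tcp_pos: [516.3, -245.4, 31.2]
ee_rot: [0.998, 0.061, 0.001, 0.0]
force: [0.0, -0.6, -0.3]
width: 87.7
grip_force: 0.0
```

>>> carry_out(
  motion=[
    [[0.16,0,0,0.2,0],[0.16,0,0,0.2,0],[0.16,0,0,0.2,0],[0.16,0,0,0.2,0],[0.16,0,0,0.2,0],[0.16,0,0,0.2,0],[0.16,0,0,0.2,0],[0.16,0,0,0.2,0],[0.16,0,0,0.23,0],[0.16,0,0,0.23,0],[0,0,0,0,0]],
  ],
)

```text
t: 6.22
tcp_pos: [595.9, -242.0, 31.3]
ee_rot: [1.0, -0.029, 0.0, 0.0]
force: [0.2, 0.6, 0.4]
width: 87.9
grip_force: 0.0
```

```bash
python3 look.py chk3
```

```text
6.225 [ 595.927506   -242.03880253   31.28797092] [0.17789999 0.56112994 0.36202919]
```

View pics/chk3.png

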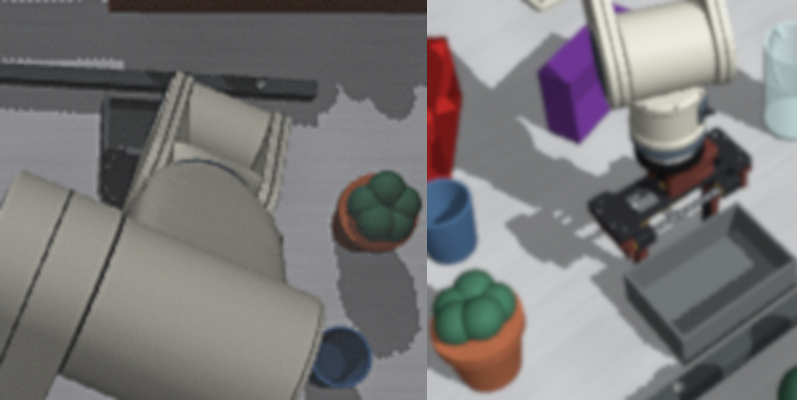

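The tray is square to the bar with a gap of about 20 mm. I'll push on slowly until contact.

>>> carry_out(
  motion=[
    [[0.1,0,0,0,0],[0.1,0,0,0,0],[0.1,0,0,0,0],[0.05,0,0,0,0],[0,0,0,0,0]],
  ],
)

```text
t: 6.95
tcp_pos: [612.9, -242.9, 31.2]
ee_rot: [1.0, -0.029, 0.0, 0.0]
force: [-0.2, 0.5, -0.1]
width: 87.8
grip_force: 0.0
```

>>> carry_out(
  motion=[
    [[0.04,0,0,0,0],[0.04,0,0,0,0],[0,0,0,0,0]],
  ],
)

```text
t: 7.32
tcp_pos: [616.0, -243.1, 31.2]
ee_rot: [1.0, -0.029, -0.001, -0.0]
force: [-3.4, 0.3, 3.5]
width: 87.9
grip_force: 2.0
```

Contact force is beginning to show, so a little more.

>>> carry_out(
  motion=[
    [[0.04,0,0,0,0],[0,0,0,0,0]],
  ],
)

```text
t: 7.58
tcp_pos: [616.0, -243.1, 31.1]
ee_rot: [1.0, -0.029, -0.003, -0.001]
force: [-11.5, -0.2, 8.1]
width: 87.8
grip_force: 5.8
```

>>> carry_out(
  motion=[
    [[0.04,0,0,0,0],[0,0,0,0,0],[0,0,0,0,0]],
  ],
)

```text
t: 7.95
tcp_pos: [616.0, -243.0, 31.1]
ee_rot: [1.0, -0.029, -0.005, -0.001]
force: [-19.1, -0.9, 14.5]
width: 87.5
grip_force: 9.3
```

>>> carry_out(
  motion=[
    [[-0.1,0,0,0,0],[-0.15,0,0,0,0],[-0.4,0,0,0,0],[-0.6,0,0,0,0],[0,0,-0.8,0,0],[0,0,-0.8,0,0],[0,0,-0.8,0,0],[-0.9,0,-0.5,0,0],[-0.9,0,0,0,0],[0,0,0,0,0]],
  ],
)

```text
t: 9.2
tcp_pos: [465.7, -234.1, 176.4]
ee_rot: [1.0, -0.029, -0.0, -0.0]
force: [0.0, -0.8, 0.0]
width: 87.6
grip_force: 0.0
```

```bash
python3 look.py chk4
```

```text
9.2 [ 465.72969754 -234.05622744  176.42638274] [ 0.017468   -0.78292934  0.00546514]
```

View pics/chk4.png

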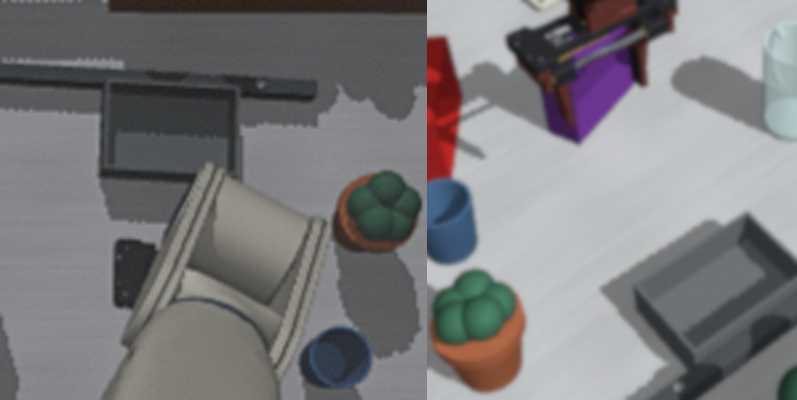

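The tray lies flat and parallel to the bar with no visible gap, and the gripper is clear of everything.

```bash
python3 -c "
from plant import r;print(r.sign_off())"
```

```text
the job is handed in; nothing more can be done
None
```

I tipped the grey tray flat, pushed it against the guard bar until it was blocked (about 19 N), backed the gripper clear and handed the job in; the last picture shows no gap, but `sign_off` returned no verdict.

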